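Slide a reed nest can along the fence into its insect-hotel bay

ROBOT

A 6-joint arm with a two-finger parallel gripper is mounted at the origin on the work surface. World frame = base frame: x ahead of the robot, y to its left, z up, the work surface at z = 0. Lengths are in mm, angles in rad, forces in N, time in s.
With the tool pointing down it reaches from about 300 to 775 mm from the base axis. Payload 14.6 kg.
Tool frame: the origin (TCP) lies between the finger pads; the fingertips stand manip.tip_reach ahead of it and the grasp point (between the pads) lies 5 mm behind it (manip.tip_reach is the distance from the TCP to the fingertips, in mm); z points along the fingers, y is the line along which they close (so a half turn about z gives the same grasp; the last joint's range is limited). The gripper opens to 94 mm and grips with 3 to 60 N. Pads are 16 mm wide; open, the fingers measure 119 mm over their backs; the gripper's body (75 mm by 177 mm) begins 78 mm behind the grasp point.
Start: joints at [1.04, 0.3, 1.521, -0, 1.321, -0.067], TCP at [246.038, 491.889, 219.446] pointing down, gripper open.
Joint ranges: [-3.03, 3.03], [-0.79, 2.21], [0.23, 2.52], [-1.04, 4.18], [0, 3.07], [-2.55, 2.55]. Speed limits (rad/s): [2.22, 2.22, 2.57, 3.14, 3.14, 3.14].

INTERFACE

Orientations are given as [roll, pitch, yaw] about the fixed x, y, z axes, in that order (R = Rz(yaw) Ry(pitch) Rx(roll)).
In Python, from cell import manip gives the robot as it stands. The module is installed in compiled form; this text tells all that it offers.
- The arm moves only by the shell command python3 -m creep 'ROWS' [FORCE]. ROWS is JSON, a list of rows, each a list of 3 entries, a list of its own where there are three numbers: the opening, from -1 (shut) to 1 (fully open), then the shift along the tool's x, y, z in cm, then the turn about the tool's z in units of 5 degrees (1.0 is 5 degrees). In form: [[grip, [tx, ty, tz], roll], ...]. A call has 1 to 12 rows; each row is the pose to reach, as a shift and turn from the pose commanded when the call began, along the tool's axes at that moment; what a row does not reach only later rows make up. A row lasts 1/10 s, in which the tool goes at most 50 mm and 8.59 degrees, less where a joint would pass 70% of its speed; a pose out of reach is approached as far as the arm can. A call with a gripper value outside its range is refused whole. The fingers move at their own pace and stop on an object; FORCE is the grip in N (left out, the last holds). Time passes only in rows, so rows that repeat a pose let the fingers close. It gives the time, the measured TCP pose, the force, the opening and the grip force at its end, in the units of the state.
- manip.read_state(): the state, without advancing time (a new reading comes with each control period).
- manip.camera(name): name is "scene" or "side" or "wrist"; returns the picture (384x512x3 uint8, red, green, blue); there is no depth.
- manip.camera_params(name): a dict with "fovy" (degrees; the focal length in pixels is half the picture's height over the tangent of half this angle, whatever the lens; pixels are square), "cx", "cy" (the principal point, pixels), "origin" and "attitude" of the camera in the world. Camera axes: x right, y down, z forward; pixel columns grow to the right and rows downward; lengths in mm; the calibration is good to about 2 mm. A picture is of the moment at which its call begins: read the wrist's pose just before it. camera_params takes no time and is no camera call; for the wrist camera it gives the pose at the moment of the call.
- manip.sign_off(): hands the job in; it is judged then, once.
The state is a dict: "clock": time; "joints": joint angles; "qd": joint speeds; "effort": joint torques, N m; "eef_pos": TCP position; "eef_rot": TCP orientation; "wrist_force": force on the tool from outside, world axes, zero at the start; "moment": the same for the moment, N m; "finger_gap": finger opening in mm; "finger_force": force on a finger pad.
Only numpy, scipy, OpenCV 4.12 (cv2) and the standard library are available. Lean on these libraries where they do the work, as an engineer would, in place of code of your own. Each camera call takes 0.05 s, during which the arm holds its last target. There are 200 camera calls.

TASK

Roll the lying tin can of reeds gently up against the wooden fence, then push it by its reed end, base first, straight along the fence into the empty bay of the insect hotel until its base sits fully home against the back board, and leave it there. The can is too fat to grip and stays lying on the bench the whole time; the reeds splinter, so never press on the can with more than 40 N, and leave the things standing around undisturbed.

Things in the scene. Friction and masses are not known exactly. Their poses are not given: they have to be found in the camera images.
- can: Tin can packed with reeds, lying on its side: diameter 99 mm, length 119 mm, 0.3 to 0.6 kg. Origin at its centre, 49.5 mm above the bench. Its x axis is the can's axis, from the reed end to the closed base. It rolls sideways at a touch and slides end-on with 1 to 5 N. Starts 11 to 56 mm off the fence, up to 0.2 rad askew, outside the bay. Its roll about x is arbitrary.
- can_mouth (a point): Centre of the can's reed end: a flat round face of reed ends, 99 mm across, 59.5 mm from the can's origin towards its -x. Push here. The reeds splinter above 40 N. Contacts are hard: a bump at 40 mm/s already peaks near 30 N, so close up at 20 mm/s or less and stop at 5 to 8 N.
- hotel: Fixed wooden insect-hotel row with its guide fence. Origin at bench level on the fence face at the bay's mouth. x: along the fence into the bay (the way to push); y: from the fence face to the open side, where the robot is; z up. The fence is 18 mm thick, 70 mm high, face at y = 0, from x = -270 to 160 mm. Fixed can in the next bay behind the fence: 99 mm high, x from -20 to 100 mm.
- cheek_end (a point): Upper inner corner of the bay's cheek board at its mouth: 60 mm above the bench, at hotel x = 0, y = 104 mm. The square-edged cheek, 18 mm thick, runs parallel to the fence from here to x = 160 mm. The bay between fence and cheek is 104 mm wide (5 mm to spare for the can), open on top, its floor is the bench.
- standing_can: Bystander: tin can of reeds standing upright, diameter 99 mm, 185 mm tall with the reeds, origin at its underside; loose.
- screw_bin: Bystander: open red bin of screws, 90 x 130 x 50 mm, origin at its underside; loose.
- offcut: Bystander: wooden offcut, 75 x 130 x 30 mm, origin at its underside; loose.
- bay_end (a point): Point on the fence face 60 mm above the bench at hotel x = 160 mm, the far end of the bay. A rigid back board 16 mm thick, 55 mm high, crosses the bay before it; its face was set by hand somewhere between hotel x = 65 and 110 mm and is not measured: find it by touch. When home, the can's reed end stands 9 to 54 mm out of the bay's mouth.
Mind the look-alikes: they are no part of the job. Leave any black look-alike of the can alone.

How it is judged:
By the outcome, as a careful person would: the job done as asked, in the order asked, and still so for the second after the job is handed in, with the robot touching nothing.
It also fails if it takes over 67 s, if anything falls off the work surface, if the arm or the gripper's body presses on something with over 40 N, if the wrist force passes 120 N, or if a joint passes its speed limit or range.

## Working session

There is one attempt and no reset: what is moved stays moved. The work goes in short steps, Python scripts to look and compute and a shell command to move; the robot and the scene stay as the last step left them, time stands still between calls to the robot, and variables do not carry over. Pictures are saved under pics/ and viewed, at most 10 in all, crops included, and the job is handed in when it is done.

```bash
mkdir -p pics
cat > h.py <<'E'
import numpy as np,cv2
from cell import manip
from scipy.spatial.transform import Rotation as R
def P(n):
    p=manip.camera_params(n);return p
def rot(a):
    a=np.array(a,float)
    return a if a.shape==(3,3) else R.from_euler('xyz',a).as_matrix()
def ray(p,u,v):
    f=192/np.tan(np.radians(p['fovy'])/2)
    d=rot(p['attitude'])@np.array([(u-p['cx'])/f,(v-p['cy'])/f,1]);return np.array(p['origin'],float),d
def onz(p,u,v,z):
    o,d=ray(p,u,v);return o+d*(z-o[2])/d[2]
def proj(p,X):
    f=192/np.tan(np.radians(p['fovy'])/2)
    c=rot(p['attitude']).T@(np.array(X,float)-p['origin']);return p['cx']+f*c[0]/c[2],p['cy']+f*c[1]/c[2]
E
python3 - <<'E'
from h import *
ims=[]
for n in('scene','side','wrist'):
    print(n,P(n)); im=manip.camera(n)[:,:,::-1]; cv2.imwrite(f'pics/{n}0.png',im)
    cv2.imwrite(f'pics/{n}0b.png',cv2.resize(im,(800,600),interpolation=cv2.INTER_CUBIC))
print(manip.read_state(),manip.tip_reach)
E
```

```text
scene {'fovy': 45.269972950730285, 'cx': 256.2174710748118, 'cy': 193.75320632546638, 'origin': array([1391.67910697,  251.62904805,  909.20706381]), 'attitude': array([-2.30793362,  0.01952737,  1.89241475])}
side {'fovy': 54.92806859863149, 'cx': 253.2459489494385, 'cy': 196.65193352256955, 'origin': array([398.78082661, 575.73025618, 816.82277794]), 'attitude': array([-2.43337613,  0.01806496, -3.01059365])}
wrist {'fovy': 71.20245715841048, 'cx': 256.75581812223925, 'cy': 189.96075761960304, 'origin': array([172.90393428, 528.28091814, 385.1178878 ]), 'attitude': array([2.85997375e+00, 1.17466890e-03, 1.10669616e+00])}
{'clock': 0.15, 'joints': array([ 1.04039258e+00,  3.00326311e-01,  1.52139964e+00, -7.72449719e-06,
        1.32072608e+00, -6.66120595e-02]), 'qd': array([ 0.00061264, -0.00264351, -0.00181088, -0.00012353, -0.00017922,
       -0.00124026]), 'effort': array([ 5.68532978e-04, -5.31958258e+01, -3.52820814e+01,  7.08011398e-02,
        2.36225640e-02, -1.05939500e-04]), 'eef_pos': array([245.95752278, 491.7390213 , 219.04251437]), 'eef_rot': array([-3.14073469e+00, -4.97364119e-05,  2.67780286e+00]), 'wrist_force': array([ 0.52220635,  0.68507311, -0.01520691]), 'moment': array([ 0.00217391, -0.04527056, -0.0668093 ]), 'finger_force': 0.0, 'finger_gap': 94.19833680344868} 14.0
```

View pics/scene0b.png

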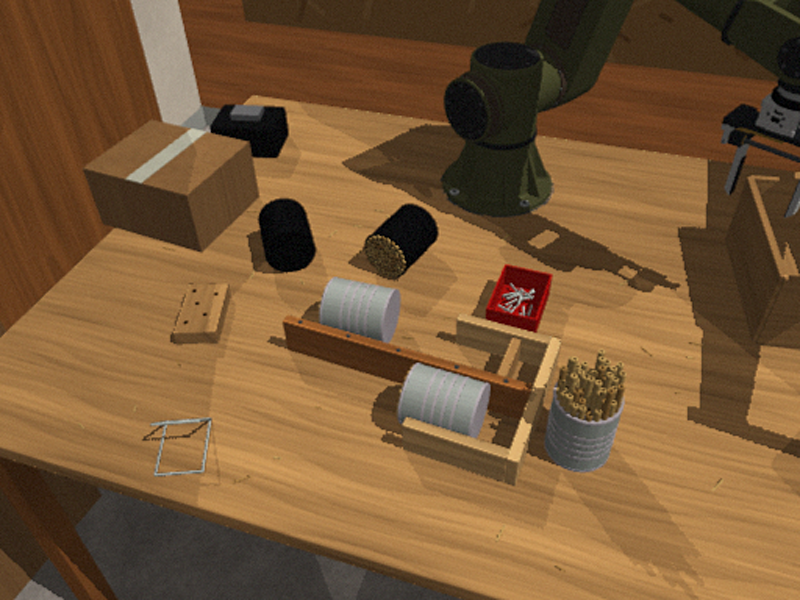

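View pics/side0b.png

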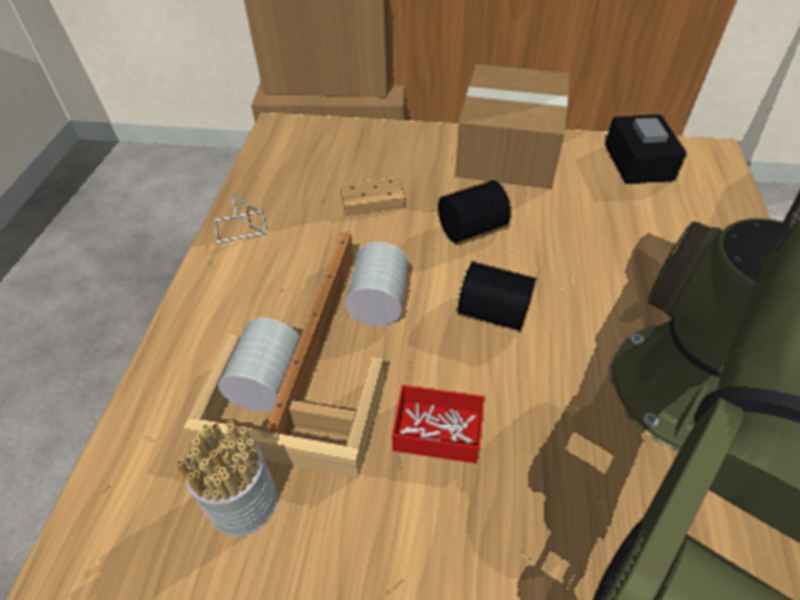

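The scene view shows the silver can at (360,310), in front of the fence from (290,325) to (530,390). The open bay lies right of it, with the red bin near (520,298). The side view shows the same can at (378,283), with the cheek end near (378,360). I'll zoom in for exact corners.

Run:
```python
import cv2
a=cv2.imread('pics/side0.png')[140:305,120:280];cv2.imwrite('pics/c1.png',cv2.resize(a,None,fx=3.6,fy=3.6,interpolation=cv2.INTER_CUBIC))
a=cv2.imread('pics/scene0.png')[170:290,170:370];cv2.imwrite('pics/c2.png',cv2.resize(a,None,fx=4,fy=4,interpolation=cv2.INTER_CUBIC))
```

```text
(no output)
```

View pics/c1.png

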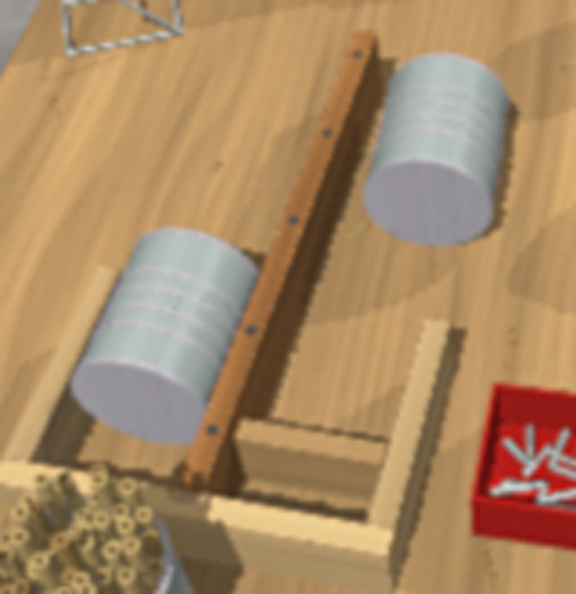

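View pics/c2.png

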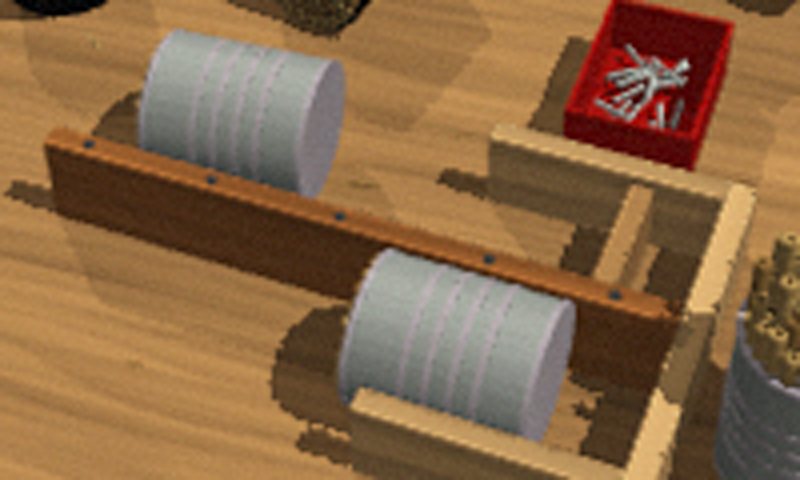

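The crops show the can's base ellipse facing the bay: side crop centre (431,202), scene crop centre about (323,128). The reed end faces away. The fence face's top edge runs (375,40)→(210,485) in the side crop. The cheek's inner corner is at (425,322) in the side crop and (490,140) in the scene crop.

Run:
```python
from h import *
S=lambda u,v,z:onz(P('side'),120+u/3.6,140+v/3.6,z)
C=lambda u,v,z:onz(P('scene'),170+u/4,170+v/4,z)
np.set_printoptions(precision=1,suppress=True)
print('face start',S(376,40,70),C(64,130,70)); print('face end',S(210,485,70),C(682,300,70))
print('cheek in',S(425,322,60),C(490,140,60),'out',S(448,325,60),C(497,125,60))
print('base ctr',S(431,202,49.5),C(323,128,49.5),'base top',S(437,159,99),C(340,60,99)) 
print('reed top',S(450,55,99),C(180,31,99))
print('backboard top front',S(240,422,55),S(388,437,55),C(630,190,55))
f0=(S(376,40,70)+C(64,130,70))/2;f1=(S(210,485,70)+C(682,300,70))/2
d=f1-f0;print(np.linalg.norm(d),np.arctan2(d[1],d[0]))
# red bin extents
for n in('side','scene'):
    im=cv2.imread(f'pics/{n}0.png').astype(int);m=((im[:,:,2]>90)&(im[:,:,1]<50)&(im[:,:,0]<50)).astype(np.uint8)
    c=max(cv2.findContours(m,0,1)[0],key=cv2.contourArea);b=cv2.boxPoints(cv2.minAreaRect(c));print(n,[onz(P(n),*q,50) for q in b])
    # can mask
    hsv=cv2.cvtColor(im.astype(np.uint8),cv2.COLOR_BGR2HSV);m=((hsv[:,:,1]<45)&(hsv[:,:,2]>110)).astype(np.uint8)
    k,l,s,ce=cv2.connectedComponentsWithStats(m)
    for i in range(1,k):
        if s[i,4]>300:print(n,s[i],ce[i])
```

```text
face start [ 604.4 -224.1   70. ] [ 608.  -224.2   70. ]
face end [633.8 193.5  70. ] [633.7 195.4  70. ]
cheek in [520.7  46.6  60. ] [523.   46.7  60. ] out [504.4  47.3  60. ] [507.5  47.4  60. ]
base ctr [535.5 -71.8  49.5] [534.5 -67.4  49.5] base top [528.7 -71.5  99. ] [517.8 -59.7  99. ]
reed top [ 535.3 -182.4   99. ] [ 521.5 -173.6   99. ]
backboard top front [630.9 137.9  55. ] [531.2 137.3  55. ] [536.5 144.6  55. ]
419.55920064727457 1.5051956763663228
side [array([470.2, 195.5,  50. ]), array([470.8,  83.9,  50. ]), array([337.6,  90.3,  50. ]), array([347.3, 199.4,  50. ])]
side [    0     0   166   384 34727] [ 65.7 135.5]
side [ 437    0   75  142 6515] [484.8  61.5]
side [299  56  64  12 381] [330.9  61.3]
side [ 221  155   40   53 1662] [241.2 181.5]
side [ 139  203   53   60 2023] [165.2 232.8]
side [120 285  56  58 986] [151.4 325. ]
scene [array([473. ,  83.5,  50. ]), array([314.5,  90. ,  50. ]), array([349.5, 190.6,  50. ]), array([500. , 176.5,  50. ])]
scene [  81    0   54  117 2284] [107.9  51. ]
scene [ 205  177   51   42 1284] [231.5 194.4]
scene [ 255  232   59   48 1647] [285.3 253.4]
```

```bash
cat >> h.py <<'E'
O=np.array([625.0,40.0]);A=1.505
e=np.array([np.cos(A),np.sin(A)]);n=np.array([-e[1],e[0]])
def hot(p): q=np.array(p[:2])-O;return np.array([q@e,q@n,p[2] if len(p)>2 else 0])
def st():
    s=manip.read_state();f=s['wrist_force'];print('t%.2f'%s['clock'],'hot',hot(s['eef_pos']).round(1),'yaw err deg',np.degrees((s['eef_rot'][2]-A-np.pi/2+np.pi)%(2*np.pi)-np.pi).round(2),'F',[round(float(f[:2]@e),1),round(float(f[:2]@n),1),round(float(f[2]),1)],'gap',round(s['finger_gap'],1));return s
def go(h):
    s=st();w=O+h[0]*e+h[1]*n;d=np.array([*w,h[2]])-s['eef_pos'];print('shift cm',(rot(s['eef_rot']).T@d/10).round(2))
E
python3 - <<'E'
from h import *
np.set_printoptions(precision=1,suppress=True)
for nm in('side','scene'):
    im=cv2.imread(f'pics/{nm}0.png');m=(im.max(2)<38).astype(np.uint8)
    k,l,s,ce=cv2.connectedComponentsWithStats(m)
    for i in range(1,k):
        if s[i,4]>250:
            print(nm,s[i],hot(onz(P(nm),*ce[i],50)))
    x,y=(221,155) if nm=='side' else (205,177)
    hsv=cv2.cvtColor(im,cv2.COLOR_BGR2HSV);m=((hsv[:,:,1]<45)&(hsv[:,:,2]>110)).astype(np.uint8)
    k,l=cv2.connectedComponents(m)
    i=l[181,241] if nm=='side' else l[194,231]
    c=cv2.findContours((l==i).astype(np.uint8),0,1)[0][0];b=cv2.minAreaRect(c);print(b)
    print([hot(onz(P(nm),*q,49.5)) for q in cv2.boxPoints(b)])
for p in ((604,-224,70),(608,-224,70),(634,194,70),(522,46.6,60)): print(hot(p))
go((-175,170,270))
E
```

```text
side [ 388   74   50   43 1349] [-667.1  573.5   50. ]
side [ 281  116   45   39 1221] [-403.5  224.1   50. ]
side [463 125  49  54 906] [-403.2  756.9   50. ]
side [ 293  168   49   43 1408] [-180.9  286.8   50. ]
side [445 248  67  23 527] [-29.2 672.4  50. ]
side [381 334  31  50 326] [243.1 476.5  50. ]
((240.8716278076172, 180.97972106933594), (35.81940460205078, 52.923301696777344), 8.972626686096191)
[array([-78.9,  33.6,  49.5]), array([-283.9,    5.7,   49.5]), array([-278.7,  116.6,   49.5]), array([-77.3, 131. ,  49.5])]
scene [ 283    0  108  139 6757] [-131.7  926.2   50. ]
scene [ 433    0   79   71 2331] [ 427.4 1554.2   50. ]
scene [135  67  49  34 953] [-680.7  572.2   50. ]
scene [462  67  50  27 386] [ 442.5 1017.    50. ]
scene [ 166  128   36   46 1282] [-400.9  222.2   50. ]
scene [235 131  45  45 874] [-175.3  322.1   50. ]
((229.94119262695312, 196.7353057861328), (49.71979904174805, 33.95498275756836), 14.03624439239502)
[array([-229. ,   16.9,   49.5]), array([-270.2,  149.7,   49.5]), array([-118.5,  150.5,   49.5]), array([-89.6,  21.7,  49.5])]
[-264.8    3.6   70. ]
[-264.5   -0.4   70. ]
[154.3   1.1  70. ]
[ -0.2 103.2  60. ]
t0.15 hot [425.8 407.9 219. ] yaw err deg -22.8 F [0.7, -0.5, -0.0] gap 94.2
shift cm [-45.2 -46.2  -5.1]
```

```bash
python3 -m creep '[[0.3,[-1,-1,-3],0],[0.3,[-5,-5,-5],-1.5],[0.3,[-9,-9,-5],-3],[0.3,[-13,-13,-5],-4.56],[0.3,[-17,-17,-5],-4.56],[0.3,[-20.5,-20.5,-5],-4.56],[0.3,[-24,-24,-5],-4.56],[0.3,[-27.5,-27.5,-5],-4.56],[0.3,[-31,-31.5,-5],-4.56],[0.3,[-35,-35.5,-5],-4.56],[0.3,[-38.5,-39,-5],-4.56],[0.3,[-42,-42.5,-5],-4.56]]'
python3 - <<'E'
from h import *
go((-175,170,56))
E
```

```text
clock: 1.35
eef_pos: [419.5, -41.5, 269.6]
eef_rot: [3.142, 0.0, 3.075]
wrist_force: [0.7, 0.7, -0.3]
finger_gap: 61.0
finger_force: 0.0
t1.35 hot [-94.8 199.7 269.6] yaw err deg -0.02 F [0.7, -0.7, -0.3] gap 61.0
shift cm [-2.97 -8.02 21.36]
```

```bash
python3 -m creep '[[0.3,[-1.5,-4,0],0],[0.3,[-3,-8,0],0],[0.3,[-3,-8,4],0],[0.3,[-3,-8,8],0],[0.3,[-3,-8,12],0],[0.3,[-3,-8,16],0],[0.3,[-3,-8,19],0],[0.3,[-3,-8,21],0],[0.3,[-3,-8,21.4],0],[0.3,[-3,-8,21.4],0]]'
python3 - <<'E'
from h import *
st();im=manip.camera('side')[:,:,::-1];cv2.imwrite('pics/s2.png',cv2.resize(im[110:310,110:376],(798,600),interpolation=cv2.INTER_CUBIC))
E
```

```text
clock: 2.35
eef_pos: [444.0, -121.1, 55.4]
eef_rot: [3.141, -0.001, 3.076]
wrist_force: [0.2, -0.2, 0.9]
finger_gap: 60.6
finger_force: 0.0
t2.35 hot [-172.7  170.    55.4] yaw err deg -0.0 F [-0.2, -0.2, 0.9] gap 60.6
```

View pics/s2.png

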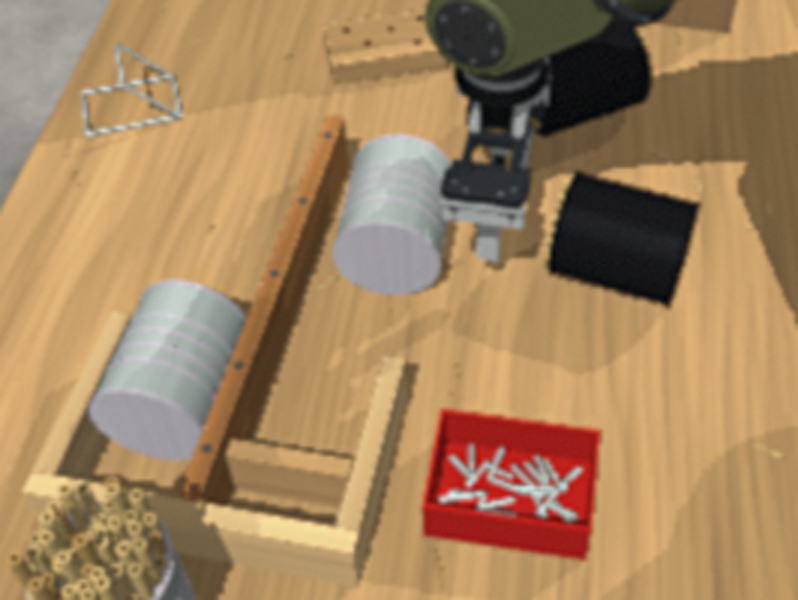

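The fingers (488,240) stand beside the can (395,215) on its open side, clear of the black can. I'll approach slowly.

```bash
python3 -m creep '[[0.3,[-0.2,0,0],0],[0.3,[-0.4,0,0],0],[0.3,[-0.6,0,0],0],[0.3,[-0.8,0,0],0],[0.3,[-1,0,0],0],[0.3,[-1.2,0,0],0],[0.3,[-1.4,0,0],0],[0.3,[-1.6,0,0],0],[0.3,[-1.8,0,0],0],[0.3,[-2,0,0],0],[0.3,[-2.2,0,0],0],[0.3,[-2.4,0,0],0]]' | grep -v gap; python3 -c "
from h import *
st()"; python3 -m creep '[[0.3,[-0.15,0,0],0],[0.3,[-0.3,0,0],0],[0.3,[-0.45,0,0],0],[0.3,[-0.6,0,0],0],[0.3,[-0.75,0,0],0],[0.3,[-0.9,0,0],0],[0.3,[-1.05,0,0],0],[0.3,[-1.2,0,0],0],[0.3,[-1.35,0,0],0],[0.3,[-1.5,0,0],0]]'|grep -v gap; python3 -c "
from h import *
st()"
```

```text
clock: 3.6
eef_pos: [468.2, -122.7, 55.5]
eef_rot: [-3.142, 0.0, 3.076]
wrist_force: [-0.3, -0.4, 0.1]
finger_force: 0.0
t3.60 hot [-172.7  145.8   55.5] yaw err deg -0.0 F [-0.5, 0.2, 0.1] gap 61.2
clock: 4.6
eef_pos: [483.1, -123.7, 55.4]
eef_rot: [3.142, 0.0, 3.076]
wrist_force: [0.2, -0.2, -0.5]
finger_force: 0.1
t4.60 hot [-172.7  130.8   55.4] yaw err deg -0.01 F [-0.2, -0.2, -0.5] gap 60.8
```

```bash
python3 -m creep '[[0.3,[-0.15,0,0],0],[0.3,[-0.3,0,0],0],[0.3,[-0.45,0,0],0],[0.3,[-0.6,0,0],0],[0.3,[-0.75,0,0],0],[0.3,[-0.9,0,0],0],[0.3,[-1.05,0,0],0],[0.3,[-1.2,0,0],0],[0.3,[-1.3,0,0],0],[0.3,[-1.4,0,0],0]]'|grep -v gap; python3 -c "
from h import *
st();im=manip.camera('side')[:,:,::-1];cv2.imwrite('pics/s3.png',cv2.resize(im[110:310,110:376],(798,600),interpolation=cv2.INTER_CUBIC))"
```

```text
clock: 5.6
eef_pos: [497.1, -124.6, 55.4]
eef_rot: [-3.142, 0.0, 3.076]
wrist_force: [-1.1, 0.4, 0.2]
finger_force: 0.1
t5.60 hot [-172.7  116.8   55.4] yaw err deg -0.0 F [0.4, 1.1, 0.2] gap 61.3
```

View pics/s3.png

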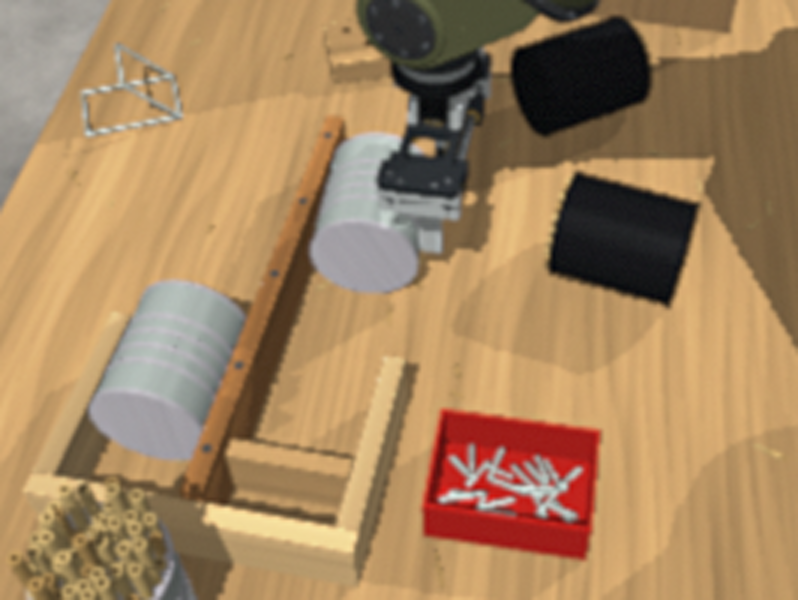

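The can has rolled with the fingers and is aligned with them. Its base centre is at (365,245), about 10 mm off the fence. I'll continue at 10 mm/s in short calls.

```bash
python3 -m creep '[[0.3,[-0.1,0,0],0],[0.3,[-0.2,0,0],0],[0.3,[-0.3,0,0],0],[0.3,[-0.4,0,0],0],[0.3,[-0.5,0,0],0],[0.3,[-0.6,0,0],0]]'|grep -E "force"; python3 -c "
from h import *
st()"
python3 -m creep '[[0.3,[-0.07,0,0],0],[0.3,[-0.14,0,0],0],[0.3,[-0.2,0,0],0]]'|grep -E "force"; python3 -c "
from h import *
st()"
```

```text
wrist_force: [-3.7, 2.8, 2.0]
finger_force: 1.9
t6.25 hot [-172.6  110.9   55.4] yaw err deg 0.0 F [2.5, 3.8, 2.0] gap 61.2
wrist_force: [-10.8, 3.4, 7.8]
finger_force: 6.0
t6.55 hot [-172.5  109.6   55.4] yaw err deg 0.0 F [2.6, 11.0, 7.8] gap 60.9
```

The can is against the fence at about 11 N. I'll back off gently and lift, then look.

```bash
python3 -m creep '[[0.3,[0.05,0,0],0],[0.3,[0.1,0,0],0],[0.3,[0.2,0,0],0],[0.3,[0.4,0,0],0],[0.3,[0.8,0,0],0],[0.3,[1.6,0,0],0],[0.3,[2.6,0,0],0],[0.3,[3.6,0,-3],0],[0.3,[3.6,0,-8],0],[0.3,[3.6,0,-12],0],[0.3,[3.6,0,-12],0]]'|grep -E "force"; python3 -c "
from h import *
st();im=manip.camera('side')[:,:,::-1];cv2.imwrite('pics/s4r.png',im);cv2.imwrite('pics/s4.png',cv2.resize(im[110:310,110:376],(798,600),interpolation=cv2.INTER_CUBIC))
cv2.imwrite('pics/sc4r.png',manip.camera('scene')[:,:,::-1])"
```

```text
wrist_force: [0.4, 0.7, 0.0]
finger_force: 0.0
t7.65 hot [-173.2  143.6  180.5] yaw err deg -0.01 F [0.7, -0.3, 0.0] gap 61.2
```

View pics/s4.png

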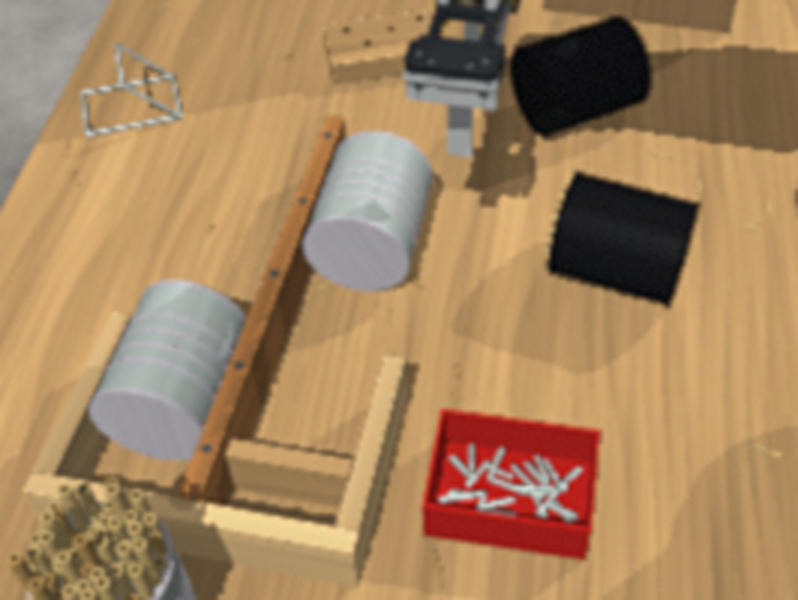

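The can lies flush along the fence, base centre at (357,255), undisturbed by the lift. Now I'll measure the offcut, its clearance behind the can, and the reed end.

Run:
```python
from h import *
np.set_printoptions(precision=1,suppress=True)
p=P('side');T=lambda u,v,z:hot(onz(p,110+u/3,110+v/3,z))
print('offcut top near edge',T(335,68,30),T(335,80,0),T(440,55,30),'far',T(325,30,30))
print('can base c',T(357,254,49.5),'reed top',T(385,132,99),'base bottom',T(363,290,0))
go((-290,52,180))
```

```text
offcut top near edge [-392.4  -41.7   30. ] [-406.9  -48.     0. ] [-434.5   67.8   30. ] far [-455.5  -69.8   30. ]
can base c [-117.2   51.8   49.5] reed top [-229.7   55.1   99. ] base bottom [-115.3   54.6    0. ]
t7.75 hot [-172.7  145.3  175.6] yaw err deg -0.01 F [0.1, 0.5, -0.7] gap 61.3
shift cm [ -9.3 -11.7  -0.4]
```

```bash
python3 -c "
from h import *
print(st()['joints'])"
```

```text
t7.75 hot [-172.7  145.3  175.6] yaw err deg -0.01 F [0.1, 0.5, -0.7] gap 61.3
[-3.31843401e-01  1.96572738e-01  1.75673161e+00 -2.45091822e-05
  1.18704949e+00 -1.83668377e+00]
```

```bash
python3 -m creep '[[0.3,[0,-4,0],1.7],[0.3,[0,-8,0],3.4],[0.3,[-2,-11.7,0],5.1],[0.3,[-5,-11.7,0],6.8],[0.3,[-8,-11.7,0],8.5],[0.3,[-9.3,-11.7,0],10.2],[0.3,[-9.3,-11.7,0],11.8],[0.3,[-9.3,-11.7,0],13.4],[0.3,[-9.3,-11.7,0],15],[0.3,[-9.3,-11.7,0],16.6],[0.3,[-9.3,-11.7,0],18],[0.3,[-9.3,-11.7,0],18]]'|grep -E "force"; python3 -c "
from h import *
go((-290,52,38))"
```

```text
wrist_force: [0.3, -0.5, 0.0]
finger_force: 0.0
t8.95 hot [-289.4   52.7  173.4] yaw err deg -90.12 F [-0.5, -0.4, 0.0] gap 61.0
shift cm [-0.07  0.11 13.54]
```

```bash
python3 -m creep '[[0.3,[0,0.1,4],0],[0.3,[0,0.1,8],0],[0.3,[0,0.1,11],0],[0.3,[0,0.1,13],0],[0.3,[0,0.1,13.5],0],[0.3,[0.5,0.1,13.5],0],[0.3,[1,0.1,13.5],0],[0.3,[1.5,0.1,13.5],0],[0.3,[2,0.1,13.5],0],[0.3,[2.3,0.1,13.5],0],[0.3,[2.5,0.1,13.5],0],[0.3,[2.6,0.1,13.5],0]]'|grep -E "force"; python3 -c "
from h import *
st()"
python3 -m creep '[[0.3,[0.15,0,0],0],[0.3,[0.3,0,0],0],[0.3,[0.45,0,0],0],[0.3,[0.6,0,0],0],[0.3,[0.75,0,0],0],[0.3,[0.9,0,0],0]]'|grep -E "force"; python3 -c "
from h import *
st()"
```

```text
wrist_force: [0.4, -0.5, 0.3]
finger_force: 0.0
t10.15 hot [-263.5   50.9   40.6] yaw err deg -89.99 F [-0.4, -0.4, 0.3] gap 60.9
wrist_force: [0.3, -0.2, 0.0]
finger_force: 0.0
t10.75 hot [-254.6   50.9   40.4] yaw err deg -90.01 F [-0.1, -0.3, 0.0] gap 61.2
```

```bash
for i in 1; do python3 -m creep '[[0.3,[0.15,0,0],0],[0.3,[0.3,0,0],0],[0.3,[0.45,0,0],0],[0.3,[0.6,0,0],0],[0.3,[0.75,0,0],0],[0.3,[0.9,0,0],0],[0.3,[1.05,0,0],0],[0.3,[1.2,0,0],0]]'|grep -E "force"; python3 -c "
from h import *
st()"; done
python3 -m creep '[[0.3,[0.15,0,0],0],[0.3,[0.3,0,0],0],[0.3,[0.45,0,0],0],[0.3,[0.6,0,0],0],[0.3,[0.75,0,0],0],[0.3,[0.9,0,0],0]]'|grep -E "force"; python3 -c "
from h import *
st()"
```

```text
wrist_force: [0.0, -0.1, 0.4]
finger_force: 0.0
t11.55 hot [-242.5   50.9   40.4] yaw err deg -90.0 F [-0.1, -0.0, 0.4] gap 60.9
wrist_force: [0.4, -1.9, 0.3]
finger_force: 1.0
t12.15 hot [-233.6   50.9   40.5] yaw err deg -90.0 F [-1.9, -0.5, 0.3] gap 61.3
```

Contact, and the can slides at about 2 N. I'll continue along the fence.

```bash
python3 -m creep '[[0.3,[0.2,0,0],0],[0.3,[0.4,0,0],0],[0.3,[0.6,0,0],0],[0.3,[0.8,0,0],0],[0.3,[1,0,0],0],[0.3,[1.2,0,0],0],[0.3,[1.4,0,0],0],[0.3,[1.6,0,0],0],[0.3,[1.8,0,0],0],[0.3,[2,0,0],0],[0.3,[2.2,0,0],0],[0.3,[2.4,0,0],0]]'|grep -E "force"; python3 -c "
from h import *
st()"
python3 -m creep '[[0.3,[0.2,0,0],0],[0.3,[0.4,0,0],0],[0.3,[0.6,0,0],0],[0.3,[0.8,0,0],0],[0.3,[1,0,0],0],[0.3,[1.2,0,0],0],[0.3,[1.4,0,0],0],[0.3,[1.6,0,0],0],[0.3,[1.8,0,0],0],[0.3,[2,0,0],0],[0.3,[2.2,0,0],0],[0.3,[2.4,0,0],0]]'|grep -E "force"; python3 -c "
from h import *
st()"
```

```text
wrist_force: [-0.6, -2.5, -0.0]
finger_force: 1.2
t13.35 hot [-209.5   50.9   40.5] yaw err deg -90.0 F [-2.6, 0.4, -0.0] gap 60.9
wrist_force: [0.2, -2.1, 1.3]
finger_force: 1.3
t14.55 hot [-185.5   50.9   40.5] yaw err deg -90.0 F [-2.1, -0.3, 1.3] gap 60.9
```

```bash
python3 -m creep '[[0.3,[0.2,0,0],0],[0.3,[0.4,0,0],0],[0.3,[0.6,0,0],0],[0.3,[0.8,0,0],0],[0.3,[1,0,0],0],[0.3,[1.2,0,0],0],[0.3,[1.4,0,0],0],[0.3,[1.6,0,0],0],[0.3,[1.8,0,0],0],[0.3,[2,0,0],0],[0.3,[2.2,0,0],0],[0.3,[2.4,0,0],0]]'|grep -E "force"; python3 -c "
from h import *
st()"
python3 -m creep '[[0.3,[0.2,0,0],0],[0.3,[0.4,0,0],0],[0.3,[0.6,0,0],0],[0.3,[0.8,0,0],0],[0.3,[1,0,0],0],[0.3,[1.2,0,0],0],[0.3,[1.4,0,0],0],[0.3,[1.6,0,0],0],[0.3,[1.8,0,0],0],[0.3,[2,0,0],0]]'|grep -E "force"; python3 -c "
from h import *
st();im=manip.camera('side')[:,:,::-1];cv2.imwrite('pics/s5.png',cv2.resize(im[110:310,110:376],(798,600),interpolation=cv2.INTER_CUBIC))"
```

```text
wrist_force: [0.3, -2.9, 1.1]
finger_force: 1.4
t15.75 hot [-161.5   50.9   40.4] yaw err deg -90.0 F [-2.9, -0.4, 1.1] gap 61.0
wrist_force: [-0.3, -3.0, 1.8]
finger_force: 1.4
t16.75 hot [-141.5   50.9   40.4] yaw err deg -90.01 F [-3.0, 0.1, 1.8] gap 61.2
```

View pics/s5.png

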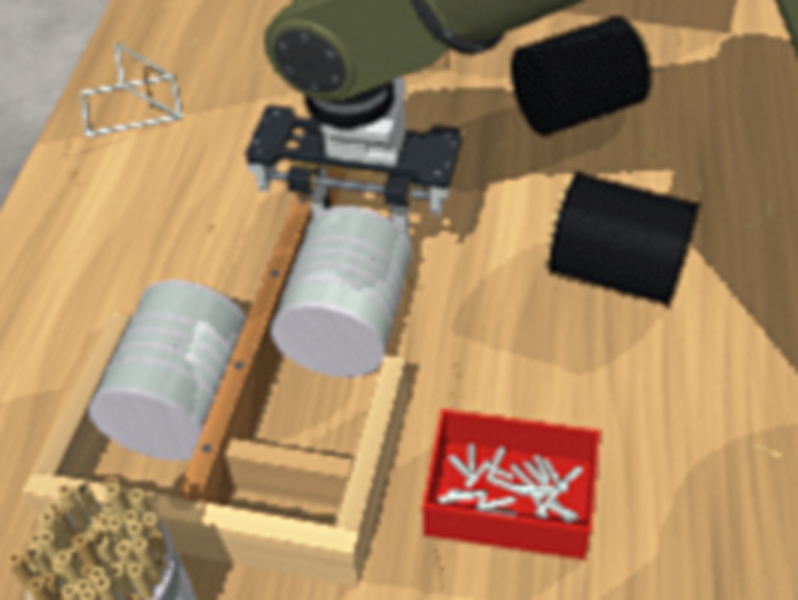

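The can (base centre (330,335)) is parallel to the fence and lines up with the bay, about 15 mm before the mouth. I'll enter slowly, in short calls.

```bash
python3 -m creep '[[0.3,[0.12,0,0],0],[0.3,[0.24,0,0],0],[0.3,[0.36,0,0],0],[0.3,[0.48,0,0],0],[0.3,[0.6,0,0],0],[0.3,[0.72,0,0],0],[0.3,[0.84,0,0],0],[0.3,[0.96,0,0],0]]'|grep -E "force"; python3 -c "
from h import *
st()"
python3 -m creep '[[0.3,[0.1,0,0],0],[0.3,[0.2,0,0],0],[0.3,[0.3,0,0],0],[0.3,[0.4,0,0],0],[0.3,[0.5,0,0],0],[0.3,[0.6,0,0],0],[0.3,[0.7,0,0],0],[0.3,[0.8,0,0],0]]'|grep -E "force"; python3 -c "
from h import *
st()"
```

```text
wrist_force: [-0.3, -3.5, 1.3]
finger_force: 1.5
t17.60 hot [-132.    50.9   40.4] yaw err deg -90.01 F [-3.5, 0.0, 1.3] gap 61.0
wrist_force: [-0.2, -2.9, 1.4]
finger_force: 1.5
t18.40 hot [-124.    50.9   40.5] yaw err deg -90.0 F [-2.9, -0.0, 1.4] gap 61.3
```

```bash
python3 -m creep '[[0.3,[0.1,0,0],0],[0.3,[0.2,0,0],0],[0.3,[0.3,0,0],0],[0.3,[0.4,0,0],0],[0.3,[0.5,0,0],0],[0.3,[0.6,0,0],0],[0.3,[0.7,0,0],0],[0.3,[0.8,0,0],0]]'|grep -E "force"; python3 -c "
from h import *
st()"
```

```text
wrist_force: [0.9, -3.8, 1.4]
finger_force: 1.5
t19.20 hot [-116.    50.9   40.5] yaw err deg -90.01 F [-3.8, -1.2, 1.4] gap 61.2
```

```bash
python3 -m creep '[[0.3,[0.1,0,0],0],[0.3,[0.2,0,0],0],[0.3,[0.3,0,0],0],[0.3,[0.4,0,0],0],[0.3,[0.5,0,0],0],[0.3,[0.6,0,0],0],[0.3,[0.7,0,0],0],[0.3,[0.8,0,0],0]]'|grep -E "force"; python3 -c "
from h import *
st()"
```

```text
wrist_force: [-0.2, -3.6, 2.3]
finger_force: 1.5
t20.00 hot [-108.    50.9   40.5] yaw err deg -90.0 F [-3.6, 0.0, 2.3] gap 61.2
```

```bash
python3 -m creep '[[0.3,[0.15,0,0],0],[0.3,[0.3,0,0],0],[0.3,[0.45,0,0],0],[0.3,[0.6,0,0],0],[0.3,[0.75,0,0],0],[0.3,[0.9,0,0],0],[0.3,[1.05,0,0],0],[0.3,[1.2,0,0],0],[0.3,[1.35,0,0],0],[0.3,[1.5,0,0],0]]'|grep -E "force"; python3 -c "
from h import *
st()"
```

```text
wrist_force: [-0.1, -3.7, 1.6]
finger_force: 1.6
t21.00 hot [-93.   50.9  40.5] yaw err deg -90.0 F [-3.7, -0.2, 1.6] gap 61.3
```

```bash
python3 -m creep '[[0.3,[0.15,0,0],0],[0.3,[0.3,0,0],0],[0.3,[0.45,0,0],0],[0.3,[0.6,0,0],0],[0.3,[0.75,0,0],0],[0.3,[0.9,0,0],0],[0.3,[1.05,0,0],0],[0.3,[1.2,0,0],0],[0.3,[1.35,0,0],0],[0.3,[1.5,0,0],0]]'|grep -E "force"; python3 -c "
from h import *
st();im=manip.camera('side')[:,:,::-1];cv2.imwrite('pics/s6r.png',im);cv2.imwrite('pics/s6.png',cv2.resize(im[170:310,130:316],(797,600),interpolation=cv2.INTER_CUBIC))"
```

```text
wrist_force: [-0.3, -3.2, 1.9]
finger_force: 1.6
t22.00 hot [-78.   50.9  40.5] yaw err deg -90.01 F [-3.2, 0.1, 1.9] gap 61.2
```

View pics/s6.png

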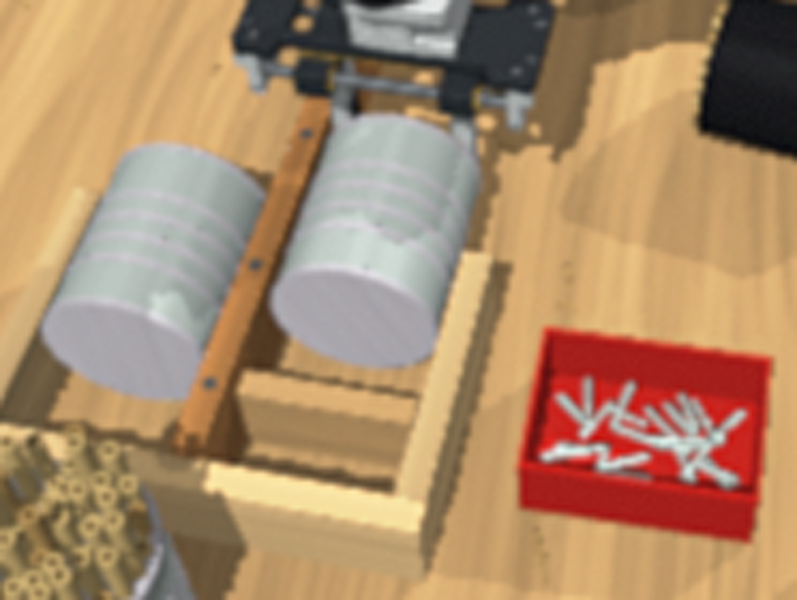

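The can is well inside the bay and straight, base centre at (355,315). The board's top edge is at (330,380). Visually the board is at about hotel x 91–98, so roughly 40 mm remain. I'll do a coarse step, then 1.5 mm touch steps, each guarded by a force check.

```bash
cat > ck.py <<'E'
from h import *
import sys
s=st();sys.exit(int(abs(s['wrist_force'][:2]@e)>6.5))
E
python3 -m creep '[[0.3,[0.15,0,0],0],[0.3,[0.3,0,0],0],[0.3,[0.45,0,0],0],[0.3,[0.6,0,0],0],[0.3,[0.75,0,0],0],[0.3,[0.9,0,0],0],[0.3,[1.05,0,0],0],[0.3,[1.15,0,0],0],[0.3,[1.2,0,0],0]]'|grep -E "rist_force"; python3 ck.py
```

```text
wrist_force: [-0.8, -3.4, 1.8]
t22.95 hot [-66.   50.9  40.5] yaw err deg -90.0 F [-3.5, 0.6, 1.8] gap 61.3
```

```bash
A() { python3 ck.py; }
python3 -m creep '[[0.3,[0.07,0,0],0],[0.3,[0.15,0,0],0]]' >/dev/null; A && python3 -m creep '[[0.3,[0.07,0,0],0],[0.3,[0.15,0,0],0]]' >/dev/null; A && python3 -m creep '[[0.3,[0.07,0,0],0],[0.3,[0.15,0,0],0]]' >/dev/null; A && python3 -m creep '[[0.3,[0.07,0,0],0],[0.3,[0.15,0,0],0]]' >/dev/null; A && python3 -m creep '[[0.3,[0.07,0,0],0],[0.3,[0.15,0,0],0]]' >/dev/null; A && python3 -m creep '[[0.3,[0.07,0,0],0],[0.3,[0.15,0,0],0]]' >/dev/null; A && python3 -m creep '[[0.3,[0.07,0,0],0],[0.3,[0.15,0,0],0]]' >/dev/null; A && python3 -m creep '[[0.3,[0.07,0,0],0],[0.3,[0.15,0,0],0]]' >/dev/null; A
```

```text
t23.15 hot [-64.6  50.9  40.4] yaw err deg -90.01 F [-3.5, 0.9, 1.8] gap 61.1
t23.35 hot [-63.   50.9  40.4] yaw err deg -90.01 F [-3.1, 0.0, 1.0] gap 60.8
t23.55 hot [-61.5  50.9  40.4] yaw err deg -90.0 F [-3.9, 0.4, 2.3] gap 61.1
t23.75 hot [-60.   50.9  40.4] yaw err deg -90.0 F [-3.2, 0.1, 1.7] gap 61.2
t23.95 hot [-58.5  50.9  40.4] yaw err deg -90.0 F [-3.1, 0.6, 2.1] gap 61.0
t24.15 hot [-57.   50.9  40.5] yaw err deg -90.0 F [-3.2, 0.8, 2.5] gap 60.9
t24.35 hot [-55.5  50.9  40.4] yaw err deg -90.0 F [-2.8, -0.0, 2.3] gap 60.9
t24.55 hot [-54.   50.9  40.4] yaw err deg -90.0 F [-3.5, 0.3, 2.0] gap 61.4
```

```bash
A() { python3 ck.py; }
python3 -m creep '[[0.3,[0.08,0,0],0],[0.3,[0.16,0,0],0]]' >/dev/null; A && python3 -m creep '[[0.3,[0.08,0,0],0],[0.3,[0.16,0,0],0]]' >/dev/null; A && python3 -m creep '[[0.3,[0.08,0,0],0],[0.3,[0.16,0,0],0]]' >/dev/null && A && python3 -m creep '[[0.3,[0.08,0,0],0],[0.3,[0.16,0,0],0]]' >/dev/null && A && python3 -m creep '[[0.3,[0.08,0,0],0],[0.3,[0.16,0,0],0]]' >/dev/null && A && python3 -m creep '[[0.3,[0.08,0,0],0],[0.3,[0.16,0,0],0]]' >/dev/null && A && python3 -m creep '[[0.3,[0.08,0,0],0],[0.3,[0.16,0,0],0]]' >/dev/null && A && python3 -m creep '[[0.3,[0.08,0,0],0],[0.3,[0.16,0,0],0]]' >/dev/null && A && python3 -m creep '[[0.3,[0.08,0,0],0],[0.3,[0.16,0,0],0]]' >/dev/null && A && python3 -m creep '[[0.3,[0.08,0,0],0],[0.3,[0.16,0,0],0]]' >/dev/null && A
```

```text
t24.75 hot [-52.4  50.9  40.4] yaw err deg -90.0 F [-3.7, -0.9, 2.1] gap 61.4
t24.95 hot [-50.8  50.9  40.5] yaw err deg -90.0 F [-2.8, -0.9, 1.4] gap 61.4
t25.15 hot [-49.2  50.9  40.4] yaw err deg -90.0 F [-4.0, 0.2, 1.2] gap 61.5
t25.35 hot [-47.6  50.9  40.4] yaw err deg -90.01 F [-4.2, 0.3, 2.8] gap 61.0
t25.55 hot [-46.   50.9  40.5] yaw err deg -90.01 F [-3.3, -0.4, 1.8] gap 61.2
t25.75 hot [-44.4  50.9  40.4] yaw err deg -90.0 F [-3.2, -0.2, 2.0] gap 61.4
t25.95 hot [-42.8  50.9  40.5] yaw err deg -90.0 F [-3.2, 0.3, 1.9] gap 61.5
t26.15 hot [-41.2  50.9  40.4] yaw err deg -90.0 F [-2.7, 0.4, 2.1] gap 61.5
t26.35 hot [-39.6  50.9  40.5] yaw err deg -90.0 F [-3.6, 0.5, 1.9] gap 60.8
t26.55 hot [-38.   50.9  40.4] yaw err deg -90.01 F [-2.9, 0.1, 1.5] gap 61.1
```

```bash
A() { python3 ck.py; }
python3 -m creep '[[0.3,[0.07,0,0],0],[0.3,[0.14,0,0],0]]' >/dev/null && A && python3 -m creep '[[0.3,[0.07,0,0],0],[0.3,[0.14,0,0],0]]' >/dev/null && A && python3 -m creep '[[0.3,[0.07,0,0],0],[0.3,[0.14,0,0],0]]' >/dev/null && A && python3 -m creep '[[0.3,[0.07,0,0],0],[0.3,[0.14,0,0],0]]' >/dev/null && A && python3 -m creep '[[0.3,[0.07,0,0],0],[0.3,[0.14,0,0],0]]' >/dev/null && A && python3 -m creep '[[0.3,[0.07,0,0],0],[0.3,[0.14,0,0],0]]' >/dev/null && A && python3 -m creep '[[0.3,[0.07,0,0],0],[0.3,[0.14,0,0],0]]' >/dev/null && A && python3 -m creep '[[0.3,[0.07,0,0],0],[0.3,[0.14,0,0],0]]' >/dev/null && A && python3 -m creep '[[0.3,[0.07,0,0],0],[0.3,[0.14,0,0],0]]' >/dev/null && A
```

```text
t26.75 hot [-36.6  50.9  40.5] yaw err deg -90.0 F [-3.7, -0.4, 1.1] gap 61.1
t26.95 hot [-35.2  50.9  40.4] yaw err deg -90.01 F [-2.6, -0.2, 2.5] gap 61.2
t27.15 hot [-33.8  50.9  40.5] yaw err deg -90.01 F [-3.3, 0.9, 2.2] gap 61.0
t27.35 hot [-32.6  50.9  40.5] yaw err deg -90.0 F [-10.3, 0.9, 2.9] gap 60.8
```

Touch at a base of about x = 95, which agrees with the visual board estimate. I'll press slightly more to confirm it is rigid and seated flush.

```bash
python3 -m creep '[[0.3,[0.04,0,0],0],[0.3,[0.04,0,0],0],[0.3,[0.04,0,0],0]]' >/dev/null; python3 ck.py;  python3 -m creep '[[0.3,[0.06,0,0],0],[0.3,[0.06,0,0],0],[0.3,[0.06,0,0],0]]' >/dev/null; python3 ck.py
```

```text
t27.65 hot [-32.6  51.   40.4] yaw err deg -90.02 F [-8.6, 1.4, 1.9] gap 60.9
t27.95 hot [-32.6  51.1  40.4] yaw err deg -90.04 F [-12.8, 2.0, 2.7] gap 61.2
```

Position is unchanged while the force rises, so the can is home. I'll retreat gently and lift clear.

```bash
python3 -m creep '[[0.3,[-0.1,0,0],0],[0.3,[-0.2,0,0],0],[0.3,[-0.4,0,0],0],[0.3,[-1,0,0],0],[0.3,[-2.5,0,0],0],[0.3,[-5,0,0],0],[0.3,[-8,0,0],0],[0.3,[-10,0,-3],0],[0.3,[-10,0,-8],0],[0.3,[-10,0,-13],0],[0.3,[-10,0,-17],0],[0.3,[-10,0,-18],0]]'|grep force; python3 -c "
from h import *
st();im=manip.camera('side')[:,:,::-1];cv2.imwrite('pics/s7.png',cv2.resize(im[160:310,130:330],(800,600),interpolation=cv2.INTER_CUBIC))"
```

```text
wrist_force: [0.5, -0.1, -0.4]
finger_force: 0.0
t29.15 hot [-132.7   49.9  225.4] yaw err deg -90.04 F [-0.1, -0.5, -0.4] gap 60.9
```

View pics/s7.png

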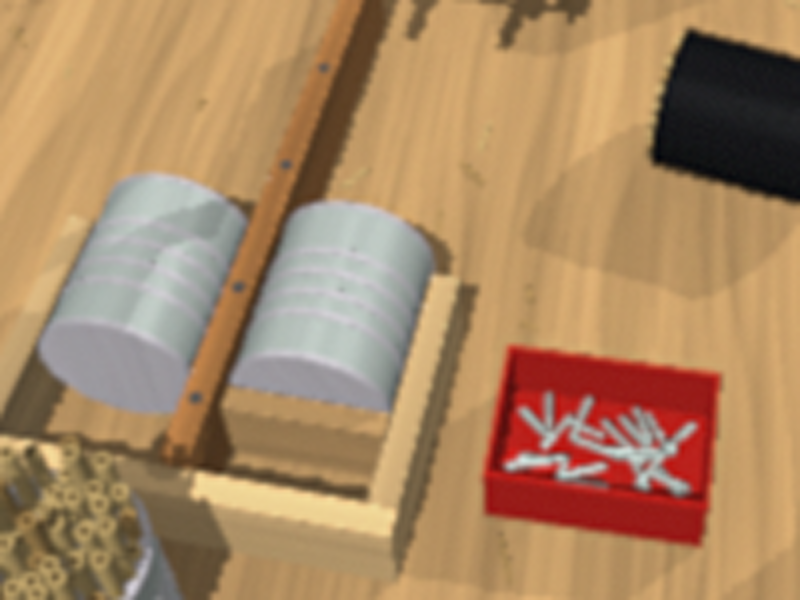

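The can sits in the bay with its base (310,375) against the back board's top edge (310,400). It is straight between fence and cheek, and the bystanders have not moved.

```bash
python3 -c "
from cell import manip
print(manip.sign_off())"
```

```text
the job is handed in; nothing more can be done
None
```

The can lies in the bay with its base against the back board (about x = 95 mm), the highest force I read on it was about 14 N, nothing else looked disturbed, and I handed the job in at about 29 s.

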